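# Spring check of two tilt mirror mounts

### The arm

A 7-joint arm with a two-finger parallel gripper is mounted at the origin on the work surface; the furniture and walls round the work are solid. World frame = base frame: x ahead of the robot, y to its left, z up, the work surface at z = 0. Lengths are in m, angles in rad, forces in N, time in s.
With the tool pointing down it reaches from about 0.4 to 0.875 m from the base axis. Payload 19.3 kg.
Tool frame: the origin (TCP) lies midway between the tips of the shut fingers; the grasp point (between the pads) lies 19 mm behind it; z points along the fingers, y is the direction in which the jaws open and shut (so a half turn about z gives the same grasp; the last joint's range is limited). The gripper opens to 85 mm and grips with 20 to 120 N. Pads are 22 mm wide; open, the fingers measure 114 mm over their backs; the gripper's body (76 mm by 85 mm) begins 54 mm behind the grasp point. The pads swing forward as they close: fully open they stand 13 mm farther back than shut.
Start: joints at [1.274, 0.521, -0.036, 1.599, 0.021, 1.021, -0.113], TCP at [0.141, -0.609, 0.231] pointing down, gripper open.
Joint ranges: [-2.91, 2.91], [-0.3, 2.13], [-1.5, 1.42], [0.17, 2.43], [-1.26, 4.41], [0.16, 1.93], [-2.52, 2.52]. Speed limits (rad/s): [1.89, 1.89, 2.39, 2.39, 3.01, 3.01, 3.01].

### API

Orientations are given as [roll, pitch, yaw] about the fixed x, y, z axes, in that order (R = Rz(yaw) Ry(pitch) Rx(roll)).
In Python, from workcell import telemetry, cams, workorder gives the robot as it stands. The module is installed in compiled form; this text tells all that it offers.
- The arm moves only by the tool apply_moves, never from a script. Its argument "steps" is a list of rows, each a list of 4 numbers: the shift along the tool's x, y, z in cm, then the turn about the tool's z in rad. A call has exactly 10 rows; each row is the pose to reach, as a shift and turn from the pose commanded when the call began, along the tool's axes at that moment; what a row does not reach only later rows make up. A row lasts 1/12 s, in which the tool goes at most 41.7 mm and 7.16 degrees, less where a joint would pass 70% of its speed; a pose out of reach is approached as far as the arm can. A call with a gripper value outside its range is refused whole. "claw" is the closure, from 0 (fully open) to 1 (shut), set as the call begins (left out, the last holds). The fingers move at their own pace and stop on an object; "force" is the grip in N (left out, the last holds). Time passes only in rows, so rows that repeat a pose let the fingers close, or fill a call up. It gives the time, the measured TCP pose, the force and the opening at its end, in the units of the state.
- telemetry.observe(): the state, without advancing time (a new reading comes with each control period).
- cams.grab_frame(name): name is "scene" or "top" or "wrist"; returns a dict with "color" (420x560x3 uint8, red, green, blue), "mtx" (3x3 intrinsics, pixels), "eye" and "orientation" of the camera in the world; the wrist camera has in their place "T_tool_cam" (4x4, takes a point from camera to tool coordinates, whose origin is the TCP and whose axes are the flange's). Camera axes: x right, y down, z forward; pixel columns grow to the right and rows downward; lengths in m; the calibration is good to about 2 mm. The wrist camera is an equidistant fisheye: a pixel r from the principal point sees the ray r / f radians off the axis. A picture is of the moment at which its call begins: read the wrist's pose just before it. There is no depth.
- workorder.job_done(): hands the job in, once; it reports no verdict.
Trained networks look in the newest picture that a camera, given by its name, has taken for a name from the list of things; names that differ only in an ending like _2 or _b are one class to them, and where a whole thing is asked for, a point or a joint stands for the part that bears it (a point fixed in the world has none). Each returns a list of dicts, best first, with "score" (0 to 1); they miss things now and then, are a little off and sometimes report something else, mostly with a low value. They report only what shows in the picture. A call takes as long as a camera call.
- cams.find_in(camera, name): "box" ([left, top, width, height] in pixels, round what is visible of it).
- cams.pinpoint(camera, name): "uv" ([column, row] in pixels: a listed point, or the origin of a listed thing).
The state is a dict: "clock": time; "qpos": joint angles; "qd": joint speeds; "joint_efforts": joint torques, N m; "position": TCP position; "tool_rot": TCP orientation; "force": force on the tool from outside, world axes, zero at the start; "moment": the same for the moment, N m; "grip_width": finger opening in m.
Only numpy, scipy, OpenCV 4.12 (cv2) and the standard library are available. Lean on these libraries where they do the work, as an engineer would, in place of code of your own. Each camera call takes 0.05 s, during which the arm holds its last target. There are 200 camera calls.

### The job

Check the springs of the two mirror mounts, the one with the blue corner pad first, then the one with the yellow pad: with closed fingertips press the coloured pad gently down until the orange pointer stands beside the red band on the scale, not past it, keep it there for about a second, then let the plate spring fully back. Only press: do not pinch, lift or shove the mounts or their red bands, and leave everything else on the bench where it is.

Things in the scene. Friction and masses are not known exactly. Their poses are not given: they have to be found in the camera images.
- blue_base (a point): Centre, under the pivot line, of the foot of the blue-padded tilt mount: loose, about 0.9 kg; aluminium base 143 x 100 x 14 mm (x = -98 to +45 mm), above it a 90 x 90 x 8 mm mirror plate set on its diagonal. x: from the free sprung corner to the rear corner; y: along the pivot line through the two side corners; z up. The other mount differs only in pad colour.
- blue_pad (a point): Top of the blue round domed press pad (24 mm across, 8 mm high) on the free corner of that plate; 48 mm in front of the pivot line and 87 mm above the worktop at rest. Its z axis is the plate's normal. Pressing straight down takes 3 N to start and about 8 N at 0.55 rad.
- blue_pointer (a point): Tip of the blue mount's thin orange pointer, which sticks out of the free corner 85 mm from the pivot line, 75 mm above the worktop at rest; it sinks by 85 mm x sin(tilt) as the pad is pressed, about 1.8 times as far as the pad.
- blue_mark (a point): Centre height of the red index band (12 mm tall, 20 mm wide) clamped on the blue mount's white upright scale, given on the pointer's path; z up. The band lies just beside the path (+y side), 16 to 44 mm below the pointer's rest level, differently each time. The scale stands at x = -78 mm and rises to 83 mm above the worktop.
- blue_plate (a joint): Tilt of the blue mount's plate, rad: 0 at rest against its stop, growing as the pad is pressed, hard stop at 0.72; it springs back when let go.
- yellow_base (a point): Centre, under the pivot line, of the foot of the yellow-padded tilt mount: loose, about 0.9 kg; aluminium base 143 x 100 x 14 mm (x = -98 to +45 mm), above it a 90 x 90 x 8 mm mirror plate set on its diagonal. x: from the free sprung corner to the rear corner; y: along the pivot line through the two side corners; z up. The other mount differs only in pad colour.
- yellow_pad (a point): Top of the yellow round domed press pad (24 mm across, 8 mm high) on the free corner of that plate; 48 mm in front of the pivot line and 87 mm above the worktop at rest. Its z axis is the plate's normal. Pressing straight down takes 3 N to start and about 8 N at 0.55 rad.
- yellow_pointer (a point): Tip of the yellow mount's thin orange pointer, which sticks out of the free corner 85 mm from the pivot line, 75 mm above the worktop at rest; it sinks by 85 mm x sin(tilt) as the pad is pressed, about 1.8 times as far as the pad.
- yellow_mark (a point): Centre height of the red index band (12 mm tall, 20 mm wide) clamped on the yellow mount's white upright scale, given on the pointer's path; z up. The band lies just beside the path (+y side), 16 to 44 mm below the pointer's rest level, differently each time. The scale stands at x = -78 mm and rises to 83 mm above the worktop.
- yellow_plate (a joint): Tilt of the yellow mount's plate, rad: 0 at rest against its stop, growing as the pad is pressed, hard stop at 0.72; it springs back when let go.
- red_bottle: Loose bystander: white reagent bottle with a red cap, 50 mm across and 117 mm tall; origin at the centre of its underside.
- black_bottle: Loose bystander: white reagent bottle with a black cap, 50 mm across and 117 mm tall; origin at the centre of its underside.
- timer: Loose bystander: white bench timer with three buttons, 62 x 62 x 19 mm; origin at the centre of its underside.
- black_marker: Loose bystander: white marker pen with a black cap, 137 mm long, 13 mm thick, lying along its y axis; origin at the centre of its underside.
- cool_rack: Loose bystander: green cooling rack with small tubes, 58 x 105 x 41 mm; origin at the centre of its underside.

How it is judged:
By the outcome, as a careful person would: the job done as asked, in the order asked, and still so for the second after the job is handed in, with the robot touching nothing.
It also fails if it takes over 58 s, if anything falls off the work surface, if the arm or the gripper's body presses on something with over 40 N, if the wrist force passes 120 N, or if a joint passes its speed limit or range.

## Working session

There is one attempt and no reset: what is moved stays moved. The work goes in short steps, Python scripts to look and compute and a tool call to move; the robot and the scene stay as the last step left them, time stands still between calls to the robot, and variables do not carry over. Pictures are saved under pics/ and viewed, about 8 in all and at most 12, crops included, and the job is handed in when it is done.

Besides the shell and the picture viewer there is one more tool, called after ">>>" as name([rows], argument=value, ...), one row to a line, values as JSON. apply_moves: Moves the arm, as the interface text tells. Its arguments: {"type":"object","properties":{"steps":{"type":"array"},"claw":{"type":"number"},"force":{"type":"number"}},"required":["steps"]}

```bash
mkdir -p pics; cat > h.py <<'E'
import numpy as np, cv2
from workcell import telemetry, cams, workorder
from scipy.spatial.transform import Rotation as R
N=["base","pad","pointer","mark"]
def ray(f,uv):
    M=np.array(f["mtx"]); d=np.linalg.inv(M)@[uv[0],uv[1],1]
    o=np.array(f["orientation"])
    Rm=o if o.shape==(3,3) else (R.from_euler('xyz',o).as_matrix() if o.size==3 else R.from_quat(o).as_matrix())
    return np.array(f["eye"]),Rm@d
def atz(f,uv,z):
    e,d=ray(f,uv); return e+d*(z-e[2])/d[2]
def save(f,n,crop=None,s=1):
    im=f["color"]
    if crop: l,t,w,h=crop; im=im[t:t+h,l:l+w]
    im=cv2.resize(im,None,fx=s,fy=s,interpolation=cv2.INTER_CUBIC)
    cv2.imwrite(f"pics/{n}.png",im[:,:,::-1])
E
python3 - <<'E'
from h import *
s=telemetry.observe(); print({k:np.round(v,3).tolist() for k,v in s.items()})
for c in ["scene","top","wrist"]:
    f=cams.grab_frame(c); save(f,c+"0")
    print(c,{k:np.round(v,3).tolist() for k,v in f.items() if k!="color"})
    for b in ["blue","yellow"]:
        for n in N:
            r=cams.pinpoint(c,f"{b}_{n}")[:2]; print(b,n,[(np.round(q["uv"],1).tolist(),round(q["score"],2)) for q in r])
    if c!="wrist":
        for n in ["red_bottle","black_bottle","timer","black_marker","cool_rack"]:
            r=cams.pinpoint(c,n)[:1]; print(n,[(np.round(q["uv"],1).tolist(),round(q["score"],2),atz(f,q["uv"],0).round(3).tolist()) for q in r])
E
```

```text
{'clock': 0.0, 'qpos': [1.274, 0.522, -0.036, 1.6, 0.021, 1.021, -0.113], 'qd': [-0.001, -0.0, 0.0, 0.001, -0.001, -0.001, 0.0], 'joint_efforts': [-0.001, -92.713, 1.979, -36.994, 0.018, 0.008, -0.0], 'position': [0.14, -0.609, 0.231], 'tool_rot': [-3.14, 0.0, 0.227], 'force': [-0.284, -0.66, 0.005], 'moment': [0.009, -0.001, 0.026], 'grip_width': 0.085}
scene {'mtx': [[509.298, 0.0, 277.735], [0.0, 509.298, 209.237], [0.0, 0.0, 1.0]], 'eye': [0.864, -0.922, 0.896], 'orientation': [-2.328, 0.004, 0.425]}
blue base [([208.6, 310.4], 0.85), ([234.3, 327.3], 0.3)]
blue pad []
blue pointer [([234.8, 317.1], 0.6)]
blue mark [([233.7, 325.3], 0.56), ([272.1, 245.7], 0.45)]
yellow base [([271.9, 248.8], 0.91)]
yellow pad [([288.4, 226.8], 0.96)]
yellow pointer [([299.9, 241.1], 0.59), ([208.5, 312.5], 0.22)]
yellow mark [([288.5, 229.2], 0.75), ([302.7, 249.4], 0.61)]
red_bottle [([293.3, 186.2], 0.95, [0.471, 0.039, 0.0])]
black_bottle [([165.3, 298.7], 0.57, [0.364, -0.416, 0.0])]
timer [([284.0, 165.7], 0.48, [0.413, 0.11, 0.0])]
black_marker [([182.8, 254.6], 0.56, [0.331, -0.291, 0.0])
[... 388 characters left out ...]

yellow pad [([311.6, 188.8], 0.69)]
yellow pointer [([346.8, 299.8], 0.53)]
yellow mark []
red_bottle [([208.3, 233.1], 0.75, [0.471, 0.029, 0.0])]
black_bottle [([402.4, 294.2], 0.7, [0.347, -0.405, 0.0])]
timer [([175.5, 263.2], 0.86, [0.403, 0.098, 0.0])]
black_marker [([347.8, 302.8], 0.76, [0.325, -0.285, 0.0])]
cool_rack [([374.4, 140.5], 0.63, [0.692, -0.341, 0.0])]
wrist {'mtx': [[325.192, 0.0, 275.333], [0.0, 325.192, 209.361], [0.0, 0.0, 1.0]], 'T_tool_cam': [[0.0, -0.96, -0.281, 0.071], [1.0, 0.0, 0.001, 0.001], [-0.001, -0.281, 0.96, -0.143], [0.0, 0.0, 0.0, 1.0]]}
blue base []
blue pad []
blue pointer []
blue mark []
yellow base []
yellow pad []
yellow pointer []
yellow mark []
```

```bash
python3 - <<'E'
from h import *
T=cv2.imread('pics/top0.png'); S=cv2.imread('pics/scene0.png')
a=cv2.resize(T[140:340,150:450],(750,500)); cv2.imwrite('pics/t1.png',a)
a=cv2.resize(S[140:380,150:370],(733,800)); cv2.imwrite('pics/s1.png',cv2.resize(S[170:370,140:370],(690,600),interpolation=cv2.INTER_CUBIC))
f=cams.grab_frame("top")
for n,uv,z in [("bp",(421.8,215.9),.087),("bpt",(427.4,199.9),.075),("bb",(404.4,236.5),0),("yp",(311.6,188.8),.087),("yb",(306.8,216.4),0)]: print(n,atz(f,uv,z).round(4))
f=cams.grab_frame("scene")
for n,uv,z in [("bpt",(234.8,317.1),.075),("bb",(208.6,310.4),0),("yp",(288.4,226.8),.087),("ypt",(299.9,241.1),.075),("yb",(271.9,248.8),0)]: print(n,atz(f,uv,z).round(4))
E
```

```text
bp [ 0.5128 -0.4268  0.087 ]
bpt [ 0.5483 -0.4418  0.075 ]
bb [ 0.4743 -0.4096  0.    ]
yp [ 0.564  -0.1959  0.087 ]
yb [ 0.514  -0.1903  0.    ]
bpt [ 0.5519 -0.4399  0.075 ]
bb [ 0.4648 -0.4037  0.    ]
yp [ 0.5535 -0.1857  0.087 ]
ypt [ 0.5896 -0.205   0.075 ]
yb [ 0.5136 -0.1896  0.    ]
```

View pics/t1.png

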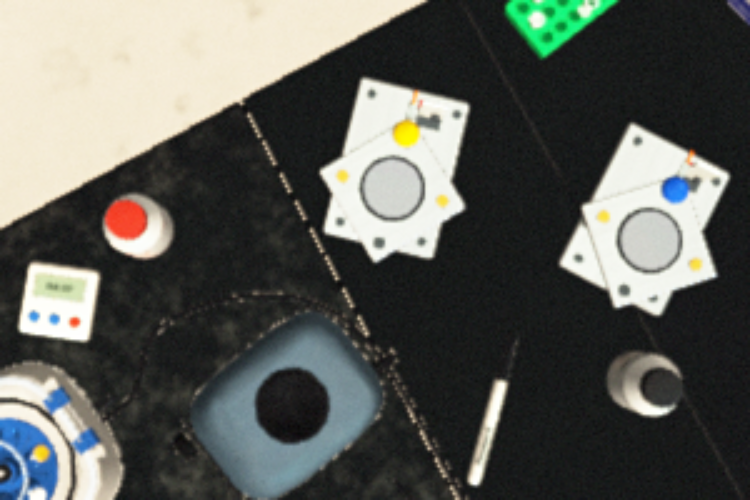

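View pics/s1.png

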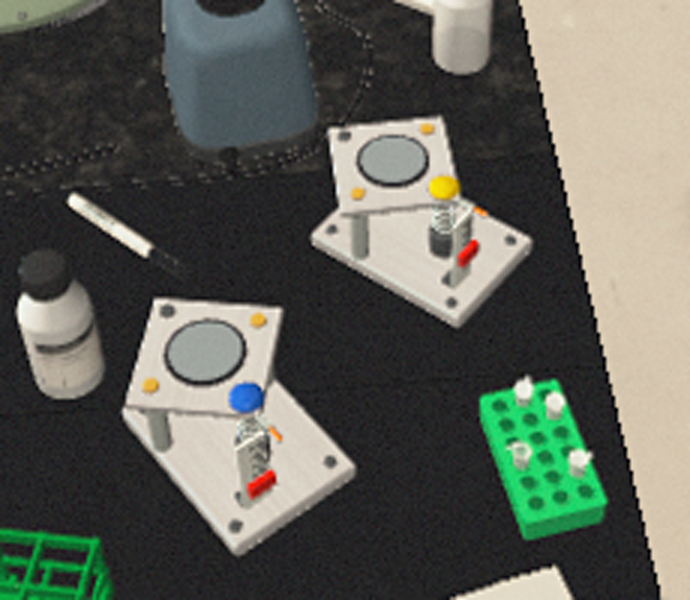

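The top crop shows the blue pad at about (675,189) and the yellow at about (405,133). In the scene crop the red bands are at about (262,484) for blue, low on its scale, and (467,253) for yellow. I'll check the whole scene for obstacles before moving.

View pics/scene0.png

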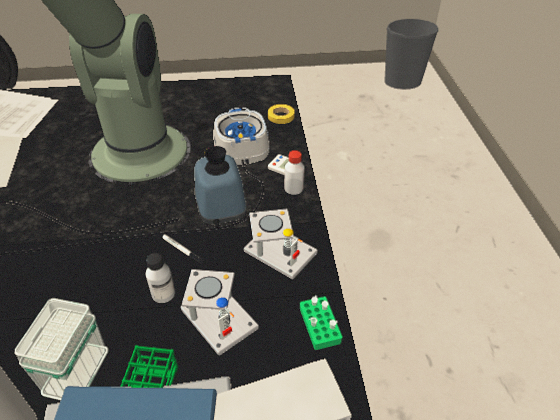

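The scene shows a carboy at about (220,185) behind the yellow mount, and a blue and white box in the foreground at about (135,400) to (280,395). I'll check the top view for clearance there.

View pics/top0.png

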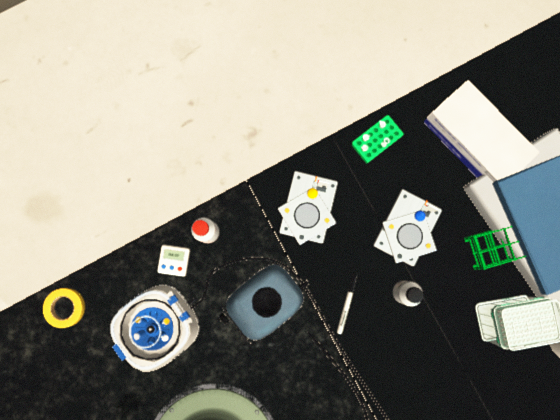

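Tall items stand to the right of the blue mount, at about (530,220) and (520,325). I'll go first towards +y, then out over the blue mount.

>>> apply_moves([
  [2.0,-2.5,0,0.07],
  [4.5,-5.5,0,0.14],
  [7,-8.5,0,0.21],
  [9.5,-11,0,0.28],
  [12,-12.5,0,0.35],
  [15,-13,0,0.42],
  [18,-12.5,0,0.49],
  [21,-12,0,0.56],
  [24,-11.5,0,0.62],
  [27,-11,0,0.62],
], claw=1, force=30)

```text
clock: 2.78
position: [0.3805, -0.4407, 0.2315]
tool_rot: [3.141, -0.0, -0.397]
force: [-0.1, -0.3, 0.6]
grip_width: -0.0001
```

>>> apply_moves([
  [2,-1.1,0,0],
  [4,-2.2,0,0],
  [6,-3.3,0,0],
  [8,-4.4,0.5,0],
  [10,-5.5,1.5,0],
  [11,-6,2.5,0],
  [12,-6.6,3.5,0],
  [12,-6.6,4.5,0],
  [12,-6.6,5,0],
  [12,-6.6,5,0],
])

```text
clock: 3.62
position: [0.5133, -0.4264, 0.1799]
tool_rot: [3.142, 0.002, -0.394]
force: [-1.2, -0.4, -0.1]
grip_width: -0.0
```

```bash
cat >> h.py <<'E'
def wproj(f,s,P):
    T=np.array(f["T_tool_cam"]); K=f["mtx"]
    Rt=R.from_euler('xyz',s["tool_rot"]).as_matrix()
    pt=Rt.T@(np.array(P)-s["position"]); pc=np.linalg.inv(T)@np.r_[pt,1]
    x,y,z=pc[:3]; r=np.hypot(x,y); th=np.arctan2(r,z)
    return np.array([K[0][2]+K[0][0]*th*x/r,K[1][2]+K[1][1]*th*y/r])
def wray(f,s,uv):
    T=np.array(f["T_tool_cam"]); K=f["mtx"]
    a=(uv[0]-K[0][2])/K[0][0]; b=(uv[1]-K[1][2])/K[1][1]; th=np.hypot(a,b)
    d=np.array([np.sin(th)*a/th,np.sin(th)*b/th,np.cos(th)])
    Rt=R.from_euler('xyz',s["tool_rot"]).as_matrix()
    return np.array(s["position"])+Rt@T[:3,3], Rt@T[:3,:3]@d
def watz(f,s,uv,z):
    e,d=wray(f,s,uv); return e+d*(z-e[2])/d[2]
E
python3 - <<'E'
from h import *
s=telemetry.observe(); f=cams.grab_frame("wrist"); save(f,"w1")
print(s["position"],s["tool_rot"])
for n,z in [("base",0),("pad",.087),("pointer",.075),("mark",.045)]:
    for q in cams.pinpoint("wrist","blue_"+n)[:2]: print(n,np.round(q["uv"],1),round(q["score"],2),watz(f,s,q["uv"],z).round(4))
E
```

```text
[ 0.51326827 -0.42639316  0.17985864] [ 3.14154006e+00  2.46400933e-03 -3.94340099e-01]
pad [271.1 214.3] 0.94 [ 0.513  -0.4242  0.087 ]
pad [137.4  61.2] 0.56 [ 0.6626 -0.3775  0.087 ]
pointer [275.1 162. ] 0.75 [ 0.5471 -0.4417  0.075 ]
mark [278.8 155.8] 0.5 [ 0.5469 -0.445   0.045 ]
```

View pics/w1.png

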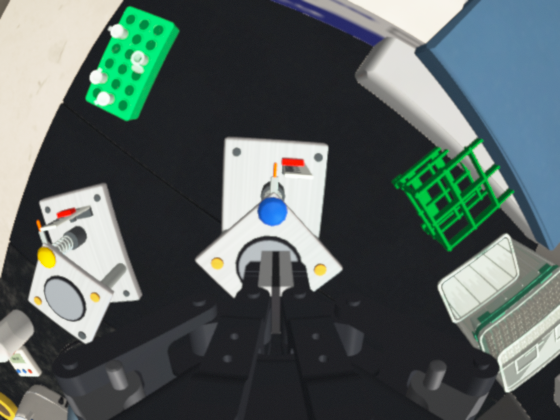

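The wrist view shows the blue pad at (271,214), the pointer tip at (275,163) and the red band at (293,162), with the fingertips directly over the mount. I'll move over yellow next, so that each mount is seen from two well-separated directions.

>>> apply_moves([
  [-0.4,-2.5,0,-0.02],
  [-0.9,-5,0,-0.05],
  [-1.4,-8,0,-0.08],
  [-1.9,-11,0.5,-0.11],
  [-2.4,-14,1.0,-0.14],
  [-3,-17,2,-0.17],
  [-3.6,-20,3,-0.2],
  [-4.2,-23,4,-0.2],
  [-4.2,-23,4,-0.2],
  [-4.2,-23,4,-0.2],
])

```text
clock: 4.7
position: [0.5647, -0.1959, 0.1414]
tool_rot: [-3.141, -0.0, -0.19]
force: [-0.3, 0.1, 0.4]
grip_width: 0.0002
```

```bash
python3 - <<'E'
from h import *
s=telemetry.observe(); f=cams.grab_frame("wrist"); save(f,"w2")
print(s["position"],s["tool_rot"])
for c in ["blue","yellow"]:
  for n,z in [("base",0),("pad",.087),("pointer",.075),("mark",.045)]:
    for q in cams.pinpoint("wrist",c+"_"+n)[:2]: print(c,n,np.round(q["uv"],1),round(q["score"],2),watz(f,s,q["uv"],z).round(4))
def reds(im):
    im=im.astype(int); m=((im[...,0]>130)&(im[...,1]<70)&(im[...,2]<70)).astype(np.uint8)
    n,l,st,c=cv2.connectedComponentsWithStats(m)
    return [(st[i].tolist(),c[i].round(1).tolist()) for i in range(1,n) if st[i][4]>8]
print("w2",reds(f["color"]))
for k in ["w1","scene0"]: print(k,reds(cv2.imread(f"pics/{k}.png")[:,:,::-1]))
E
```

```text
[ 0.56472751 -0.1959166   0.14143701] [-3.14112357e+00 -3.48657100e-05 -1.90490408e-01]
blue base [477.2 246. ] 0.75 [ 0.4705 -0.4043  0.    ]
blue pad [543.  233.9] 0.94 [ 0.5137 -0.4202  0.087 ]
blue pad [410.5  35.8] 0.35 [ 0.6744 -0.3054  0.087 ]
blue pointer [ 98.3 305.8] 0.71 [ 0.519  -0.0341  0.075 ]
blue pointer [552.5 190.8] 0.63 [ 0.5455 -0.442   0.075 ]
blue mark [528.5 178.4] 0.46 [ 0.551  -0.4372  0.045 ]
yellow base [527.  179.4] 0.25 [ 0.5345 -0.4773  0.    ]
yellow base [475.6 248.1] 0.19 [ 0.4684 -0.4022  0.    ]
yellow pad [277.6 245.2] 0.87 [ 0.554  -0.1967  0.087 ]
yellow pointer [279.1 183.9] 0.94 [ 0.5914 -0.2049  0.075 ]
yellow mark [472.3 328.6] 0.68 [ 0.3969 -0.3784  0.045 ]
yellow mark [278.7 172.4] 0.6 [ 0.5939 -0.2055  0.045 ]
w2 [([289, 176, 26, 10, 212], [301.0, 180.4]), ([530, 185, 14, 8, 59], [536.2, 188.7]), ([36, 353, 23, 32, 324], [46.1, 365.0])]
w1 [([282, 159, 21, 8, 131], [292.2, 162.1]), ([58, 209, 17, 9, 85], [65.7, 212.5])]
scene0 [([289, 150, 12, 13, 94], [295.1, 156.8]), ([293, 250, 6, 9, 29], [295.7, 254.0]), ([223, 327, 9, 9, 44], [226.9, 330.9])]
```

View pics/w2.png

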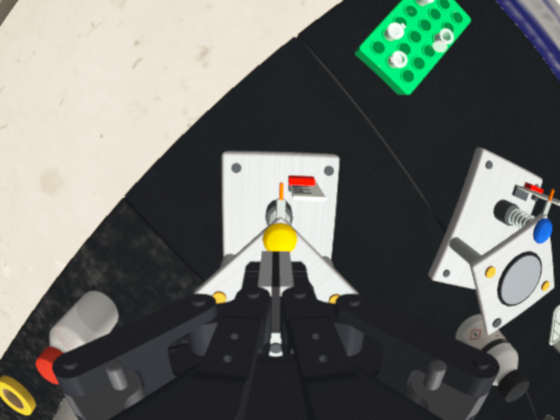

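```bash
cat > tri.py <<'E'
from h import *
F=cams.grab_frame("wrist"); S=cams.grab_frame("scene"); Tt=cams.grab_frame("top")
s1=dict(position=[.51327,-.42639,.17986],tool_rot=[3.14154,.00246,-.39434]); s2=dict(position=[.56473,-.19592,.14144],tool_rot=[-3.14112,0,-.19049])
def w1(u): return wray(F,s1,u)
def w2(u): return wray(F,s2,u)
def sc(u): return ray(S,u)
def tp(u): return ray(Tt,u)
def tri(name,*rs):
    A=np.zeros((3,3));b=np.zeros(3);Ps=[]
    for e,d in rs:
        d=d/np.linalg.norm(d);P=np.eye(3)-np.outer(d,d);A+=P;b+=P@e;Ps.append((P,e))
    x=np.linalg.solve(A,b); print(name,x.round(4),"res mm",[round(1e3*np.linalg.norm(P@(x-e)),1) for P,e in Ps]); return x
tri("bpad w12",w1((271.1,214.3)),w2((543,233.9)))
tri("bptr w12",w1((275.1,162)),w2((552.5,190.8)))
tri("bband w12",w1((292.2,162.1)),w2((536.2,188.7)))
tri("bband w1 sc",w1((292.2,162.1)),sc((226.9,330.9)))
tri("yband w12",w1((65.7,212.5)),w2((301,180.4)))
tri("yband w2 sc",w2((301,180.4)),sc((295.7,254)))
tri("ypad w2 sc",w2((277.6,245.2)),sc((288.4,226.8)))
tri("ypad w2 sc top",w2((277.6,245.2)),sc((288.4,226.8)),tp((311.6,188.8)))
tri("yptr w2 sc",w2((279.1,183.9)),sc((299.9,241.1)))
tri("bptr w1 sc",w1((275.1,162)),sc((234.8,317.1)))
# base corners z=.014
for n,f,uv in [("b",s1,(223,138)),("b",s1,(328,144)),("y",s2,(222,154)),("y",s2,(339,156))]: print(n,watz(F,f,uv,.014).round(4))
E
python3 tri.py
```

```text
bpad w12 [ 0.5117 -0.4238  0.0837] res mm [np.float64(0.1), np.float64(0.1)]
bptr w12 [ 0.5463 -0.4415  0.0755] res mm [np.float64(0.6), np.float64(0.6)]
bband w12 [ 0.5368 -0.4536  0.0403] res mm [np.float64(0.3), np.float64(0.3)]
bband w1 sc [ 0.5372 -0.453   0.0373] res mm [np.float64(1.3), np.float64(1.3)]
yband w12 [ 0.5844 -0.2207  0.0441] res mm [np.float64(0.2), np.float64(0.2)]
yband w2 sc [ 0.586  -0.2206  0.0471] res mm [np.float64(0.7), np.float64(0.7)]
ypad w2 sc [ 0.5589 -0.1976  0.0999] res mm [np.float64(0.4), np.float64(0.4)]
ypad w2 sc top [ 0.5601 -0.197   0.1007] res mm [np.float64(0.9), np.float64(1.8), np.float64(2.5)]
yptr w2 sc [ 0.5905 -0.2051  0.075 ] res mm [np.float64(0.9), np.float64(0.9)]
bptr w1 sc [ 0.5492 -0.4405  0.0744] res mm [np.float64(2.6), np.float64(2.6)]
b [ 0.5796 -0.4017  0.014 ]
b [ 0.5359 -0.4917  0.014 ]
y [ 0.6133 -0.1611  0.014 ]
y [ 0.5932 -0.2574  0.014 ]
```

```bash
cat > fit.py <<'E'
from h import *
from scipy.optimize import differential_evolution as DE
import tri
F,s1,s2,S=tri.F,tri.s1,tri.s2,tri.S
I={k:cv2.imread(f"pics/{k}.png")[:,:,::-1] for k in ["w1","w2","scene0"]}
def sproj(P):
    e=np.array(S["eye"]);Rm=R.from_euler('xyz',S["orientation"]).as_matrix(); c=Rm.T@(np.array(P)-e);p=np.array(S["mtx"])@c;return p[:2]/p[2]
pr={"w1":lambda P:wproj(F,s1,P),"w2":lambda P:wproj(F,s2,P),"scene0":sproj}
M={"blue":((.4696,-.4039),-.452,{"w1":(275,150,40,24),"w2":(512,175,44,28),"scene0":(215,318,25,25)}),
   "yellow":((.5074,-.1893),-.205,{"w1":(48,198,36,28),"w2":(282,168,44,24),"scene0":(286,242,20,22)})}
tiles=[]
for c,(b,yaw,W) in M.items():
    d=np.array([np.cos(yaw),np.sin(yaw)]); y=np.array([d[1],-d[0]]) # mount +y
    masks={}
    for k,(l,t,w,h) in W.items():
        p=I[k][t:t+h,l:l+w]; tiles.append(cv2.resize(p,(260,280),interpolation=cv2.INTER_NEAREST))
        q=p.astype(int); m=(q[...,0]-np.maximum(q[...,1],q[...,2])>50)&(q[...,1]-q[...,2]<45)
        masks[k]=m; 
    def sil(k,th,ss=4):
        xo,yo,z,a,dx,dy=th; l,t,w,h=W[k]
        pts=np.array([pr[k](np.r_[np.array(b)+d*(.078+xo+i*a)+y*(yo+j*.01),z+n*.006]) for i in(-1,1) for j in(-1,1) for n in(-1,1)])-[l,t]
        if k=="scene0": pts=pts+[dx,dy]
        hull=cv2.convexHull(((pts+.5)*ss).astype(np.float32)).astype(np.int32)
        m=np.zeros((h*ss,w*ss),np.float32); cv2.fillConvexPoly(m,hull,1); return cv2.resize(m,(w,h),interpolation=cv2.INTER_AREA)
    ks=["w1","w2","scene0"]
    cost=lambda th: sum(np.abs(sil(k,th)-masks[k]).sum()/masks[k].sum() for k in ks)+.02*(abs(th[4])+abs(th[5]))
    r=DE(cost,[(-.006,.01),(.005,.022),(.028,.062),(.001,.008),(-1.5,1.5),(-1.5,1.5)],maxiter=60,popsize=12,seed=1)
    print(c,{k:int(m.sum()) for k,m in masks.items()},r.x.round(4),round(r.fun,2))
    for z in np.arange(.03,.056,.003):
        r2=DE(lambda q:cost([q[0],q[1],z,q[2],q[3],q[4]]),[(-.006,.01),(.005,.022),(.001,.008),(-1.5,1.5),(-1.5,1.5)],maxiter=15,popsize=8,seed=1,polish=False)
        print(round(z,3),round(r2.fun,2),r2.x.round(4))
cv2.imwrite("pics/tiles.png",np.vstack([np.hstack(tiles[:3]),np.hstack(tiles[3:])])[:,:,::-1])
E
time python3 fit.py | grep -v res
```

```text
b [ 0.5796 -0.4017  0.014 ]
b [ 0.5359 -0.4917  0.014 ]
y [ 0.6133 -0.1611  0.014 ]
y [ 0.5932 -0.2574  0.014 ]
blue {'w1': 191, 'w2': 121, 'scene0': 61} [0.0039 0.0154 0.0378 0.0026 0.9038 0.0287] 0.56
0.03 1.23 [ 0.0033  0.0158  0.0022  0.5349 -1.4136]
0.033 0.92 [ 0.0032  0.0165  0.0028  1.2499 -1.0049]
0.036 0.66 [ 0.0037  0.0157  0.0028  0.9229 -0.2272]
0.039 0.62 [0.0042 0.0149 0.0025 0.59   0.3878]
0.042 0.75 [0.0043 0.0151 0.0026 0.786  1.0308]
0.045 1.04 [0.0044 0.0153 0.0022 0.7999 1.4967]
0.048 1.53 [0.005  0.0159 0.0025 1.461  1.4617]
0.051 2.06 [0.0052 0.0151 0.0018 1.0947 1.2553]
0.054 2.49 [0.005  0.0151 0.0018 1.2577 1.477 ]
yellow {'w1': 129, 'w2': 282, 'scene0': 39} [ 0.0038  0.0152  0.0445  0.0026  0.5109 -0.0956] 0.42
0.03 1.26 [ 0.0012  0.0052  0.0024 -1.0431 -1.1511]
0.033 1.13 [ 0.0015  0.0062  0.0026 -0.4501 -0.9052]
0.036 0.95 [ 0.0024  0.0091  0.0027 -0.387  -0.7234]
0.039 0.76 [ 0.0027  0.0144  0.0026  0.6847 -1.2889]
0.042 0.56 [ 0.0033  0.0142  0.0024  0.3463 -0.6301]
0.045 0.46 [ 0.004   0.015   0.0027  0.5816 -0.2294]
0.048 0.6 [0.0042 0.0153 0.0027 0.3912 0.8416]
0.051 0.83 [0.0046 0.0156 0.0022 0.0721 1.4928]
0.054 1.12 [0.0052 0.0192 0.0023 0.8082 1.3435]
real	1m15.162s
user	1m9.996s
sys	0m0.283s
```

View pics/tiles.png

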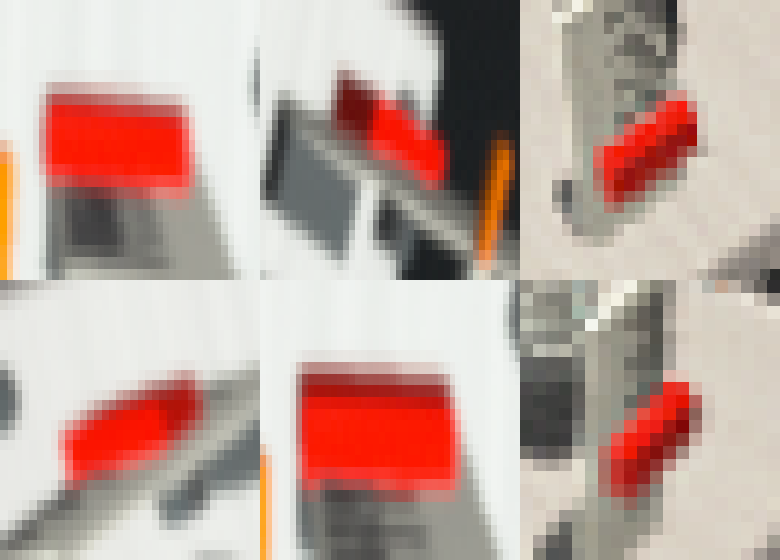

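The box fit agrees across three views: the blue band centre is at z ≈ 38 mm and the yellow at ≈ 44.5 mm, with the same lateral offset and thickness for both. The tiles show clean red boxes beside the orange pointers. That means a sink of 37 mm for the blue pointer (pad 20.8 mm, TCP z about 66 mm) and 30.5 mm for the yellow (pad 17.2 mm, TCP z about 70 mm). I'll go back to blue.

>>> apply_moves([
  [-0.1,2.5,0,0.03],
  [-0.2,5,0,0.06],
  [-0.3,8,0,0.1],
  [-0.4,11,0,0.14],
  [-0.5,14,0,0.18],
  [-0.6,17,0,0.22],
  [-0.7,20,0,0.26],
  [-0.7,22.5,0.8,0.26],
  [-0.7,23.5,1.6,0.26],
  [-0.7,23.5,2,0.26],
])

```text
clock: 6.28
position: [0.5106, -0.4293, 0.1201]
tool_rot: [3.141, 0.001, -0.456]
force: [0.5, 0.3, 0.0]
grip_width: -0.0001
```

```bash
cat > chk.py <<'E'
import sys
from h import *
c=sys.argv[1]
b,yaw=dict(blue=((.4696,-.4039),-.452),yellow=((.5074,-.1893),-.205))[c]
d=np.array([np.cos(yaw),np.sin(yaw)])
s0=telemetry.observe()
for n in range(3):
    s=telemetry.observe(); f=cams.grab_frame("wrist"); 
    r=cams.pinpoint("wrist",c+"_pad")[:1]
    print("pos",np.round(s["position"],4),"rpy",np.round(s["tool_rot"],3),"F",np.round(s["force"],2),"pad",[(np.round(q["uv"],1),round(q["score"],2),watz(f,s,q["uv"],.083).round(4)) for q in r])
p=s["position"]; print("want pad",(np.array(b)+.048*d).round(4))
y=s["tool_rot"][2]; e=np.array(b)+.048*d-p[:2]
print("tool shift cm x,y",100*np.round([e@[np.cos(y),np.sin(y)],e@[np.sin(y),-np.cos(y)]],4),"turn",round(y-yaw,3))
E
python3 chk.py blue
```

```text
pos [ 0.5106 -0.4293  0.1201] rpy [ 3.141e+00  1.000e-03 -4.560e-01] F [0.48 0.27 0.  ] pad [(array([262.9, 243.4]), 0.97, array([ 0.5118, -0.4231,  0.083 ]))]
pos [ 0.5122 -0.4258  0.1202] rpy [-3.141e+00  2.000e-03 -4.530e-01] F [0.81 0.12 1.12] pad [(array([266.2, 243.4]), 0.96, array([ 0.5124, -0.4212,  0.083 ]))]
pos [ 0.5131 -0.4253  0.1213] rpy [-3.141  0.    -0.452] F [-0.78 -0.16  0.45] pad [(array([268.8, 242.8]), 0.77, array([ 0.5126, -0.4221,  0.083 ]))]
want pad [ 0.5128 -0.4249]
tool shift cm x,y [-0.05 -0.03] turn 0.0
```

>>> apply_moves([
  [-0.05,-0.1,0.5,0],
  [-0.05,-0.15,1.0,0],
  [-0.05,-0.15,1.5,0],
  [-0.05,-0.15,2,0],
  [-0.05,-0.15,2.4,0],
  [-0.05,-0.15,2.7,0],
  [-0.05,-0.15,2.9,0],
  [-0.05,-0.15,2.9,0],
  [-0.05,-0.15,2.9,0],
  [-0.05,-0.15,2.9,0],
])

```text
clock: 7.42
position: [0.5126, -0.4254, 0.0925]
tool_rot: [3.142, -0.0, -0.453]
force: [-0.3, 0.0, -0.4]
grip_width: -0.0003
```

>>> apply_moves([
  [0,0,0.1,0],
  [0,0,0.2,0],
  [0,0,0.3,0],
  [0,0,0.4,0],
  [0,0,0.5,0],
  [0,0,0.6,0],
  [0,0,0.7,0],
  [0,0,0.8,0],
  [0,0,0.8,0],
  [0,0,0.8,0],
])

```text
clock: 8.25
position: [0.5128, -0.4254, 0.0844]
tool_rot: [3.142, -0.001, -0.453]
force: [1.6, -1.1, 3.6]
grip_width: -0.0003
```

```bash
python3 - <<'E'
from h import *
for i in range(3):
    s=telemetry.observe(); f=cams.grab_frame("wrist"); print(np.round(s["position"],4),np.round(s["force"],2))
    r=cams.pinpoint("wrist","blue_pointer")[:1]; print([(np.round(q["uv"],1),round(q["score"],2)) for q in r])
for z in (.075,.065,.055): print(z,wproj(f,s,np.r_[np.array([.4696,-.4039])+.085*np.cos(np.arcsin((.075-z)/.085))*np.array([.8996,-.4368]),z]).round(1))
E
```

```text
[ 0.5128 -0.4254  0.0844] [ 1.61 -1.1   3.59]
[(array([272.7, 188.8]), 0.8)]
[ 0.5128 -0.4254  0.0845] [ 1.81 -0.13  3.06]
[(array([269.5, 185.2]), 0.95)]
[ 0.5127 -0.4254  0.0844] [ 2.22 -0.67  3.35]
[(array([271.3, 185.3]), 0.58)]
0.075 [271.6 190.7]
0.065 [271.8 187.5]
0.055 [272.  186.7]
```

>>> apply_moves([
  [0,0,0.2,0],
  [0,0,0.4,0],
  [0,0,0.6,0],
  [0,0,0.8,0],
  [0,0,1.0,0],
  [0,0,1.2,0],
  [0,0,1.3,0],
  [0,0,1.4,0],
  [0,0,1.4,0],
  [0,0,1.4,0],
])

```text
clock: 9.38
position: [0.5126, -0.4253, 0.0702]
tool_rot: [-3.142, 0.0, -0.453]
force: [2.5, -0.9, 7.8]
grip_width: -0.0005
```

```bash
cat > look.py <<'E'
import sys
from h import *
c,n=sys.argv[1:3]
b,yaw=dict(blue=((.4696,-.4039),-.452),yellow=((.5074,-.1893),-.205))[c]
d=np.array([np.cos(yaw),np.sin(yaw)])
s=telemetry.observe(); f=cams.grab_frame("wrist"); g=cams.grab_frame("scene")
print(np.round(s["position"],4),np.round(s["force"],2),s["clock"])
def ptr(z): return np.r_[np.array(b)+np.sqrt(.085**2-(.075-z)**2)*d,z]
e=np.array(g["eye"]);Rm=R.from_euler('xyz',g["orientation"]).as_matrix()
def sp(P): p=np.array(g["mtx"])@(Rm.T@(P-e)); return p[:2]/p[2]
for cam,fr,pf in (("wrist",f,lambda P:wproj(f,s,P)),("scene",g,sp)):
    for q in cams.pinpoint(cam,c+"_pointer")[:1]: print(cam,np.round(q["uv"],1),round(q["score"],2))
    im=fr["color"].astype(int); m=(im[...,0]>190)&(im[...,1]>85)&(im[...,1]<170)&(im[...,2]<90)
    x,y=pf(ptr(.05)).astype(int); yy,xx=np.nonzero(m[y-35:y+35,x-25:x+25]); print(" orange px",[(int(a)+x-25,int(b)+y-35) for a,b in zip(xx,yy)][:25])
    print(" pred",{z:pf(ptr(z)).round(1).tolist() for z in (.075,.06,.05,.044,.038,.032)})
x,y=sp(ptr(.05)).astype(int); x0,y0=wproj(f,s,ptr(.05)).astype(int)
A=cv2.resize(f["color"][y0-35:y0+35,x0-35:x0+35],(400,400),interpolation=cv2.INTER_NEAREST); B=cv2.resize(g["color"][y-25:y+25,x-25:x+25],(400,400),interpolation=cv2.INTER_NEAREST)
cv2.imwrite(f"pics/{n}.png",np.hstack([A,B])[:,:,::-1])
E
python3 look.py blue lb1
```

```text
[ 0.5126 -0.4253  0.0702] [ 2.48 -0.91  7.77] 9.3833
wrist [270.7 191.9] 0.62
 orange px [(np.int64(283), np.int64(190)), (np.int64(287), np.int64(192)), (np.int64(271), np.int64(193)), (np.int64(272), np.int64(193)), (np.int64(273), np.int64(193)), (np.int64(271), np.int64(194)), (np.int64(272), np.int64(194)), (np.int64(273), np.int64(194)), (np.int64(274), np.int64(194)), (np.int64(270), np.int64(195)), (np.int64(271), np.int64(195)), (np.int64(272), np.int64(195)), (np.int64(273), np.int64(195)), (np.int64(270), np.int64(196)), (np.int64(271), np.int64(196)), (np.int64(272), np.int64(196)), (np.int64(273), np.int64(196)), (np.int64(270), np.int64(197)), (np.int64(271), np.int64(197)), (np.int64(272), np.int64(197)), (np.int64(273), np.int64(197)), (np.int64(270), np.int64(198)), (np.int64(271), np.int64(198)), (np.int64(272), np.int64(198)), (np.int64(273), np.int64(198))]
 pred {0.075: [271.3, 197.7], 0.06: [271.7, 192.7], 0.05: [271.9, 192.8], 0.044: [272.0, 194.0], 0.038: [272.1, 196.1], 0.032: [272.3, 199.0]}
scene [230.6 324.5] 0.69
 orange px [(np.int64(229), np.int64(319)), (np.int64(230), np.int64(319)), (np.int64(230), np.int64(320)), (np.int64(230), np.int64(321)), (np.int64(231), np.int64(321)), (np.int64(231), np.int64(322)), (np.int64(232), np.int64(322)), (np.int64(232), np.int64(323)), (np.int64(228), np.int64(327)), (np.int64(225), np.int64(329)), (np.int64(222), np.int64(332))]
 pred {0.075: [231.9, 316.5], 0.06: [232.0, 320.6], 0.05: [231.6, 322.7], 0.044: [231.1, 323.8], 0.038: [230.6, 324.6], 0.032: [229.8, 325.3]}
```

The pointer tip agrees in both cameras with the prediction for z ≈ 45 mm. I'll go down the last 4 mm and hold for over a second.

>>> apply_moves([
  [0,0,0.1,0],
  [0,0,0.2,0],
  [0,0,0.3,0],
  [0,0,0.35,0],
  [0,0,0.4,0],
  [0,0,0.4,0],
  [0,0,0.4,0],
  [0,0,0.4,0],
  [0,0,0.4,0],
  [0,0,0.4,0],
])

```text
clock: 10.42
position: [0.5121, -0.4251, 0.0662]
tool_rot: [-3.142, 0.001, -0.453]
force: [-0.9, 1.7, 9.4]
grip_width: -0.0001
```

```bash
python3 look.py blue lb2
```

```text
[ 0.5121 -0.4251  0.0662] [-0.87  1.68  9.39] 10.4167
wrist [270.4 194.5] 0.88
 orange px [(np.int64(283), np.int64(186)), (np.int64(283), np.int64(189)), (np.int64(287), np.int64(193)), (np.int64(271), np.int64(196)), (np.int64(272), np.int64(196)), (np.int64(273), np.int64(196)), (np.int64(271), np.int64(197)), (np.int64(272), np.int64(197)), (np.int64(273), np.int64(197)), (np.int64(271), np.int64(198)), (np.int64(272), np.int64(198)), (np.int64(273), np.int64(198)), (np.int64(274), np.int64(198)), (np.int64(270), np.int64(199)), (np.int64(271), np.int64(199)), (np.int64(272), np.int64(199)), (np.int64(273), np.int64(199)), (np.int64(274), np.int64(199)), (np.int64(270), np.int64(200)), (np.int64(271), np.int64(200)), (np.int64(272), np.int64(200)), (np.int64(273), np.int64(200)), (np.int64(274), np.int64(200)), (np.int64(270), np.int64(201)), (np.int64(271), np.int64(201))]
 pred {0.075: [271.0, 198.9], 0.06: [271.5, 193.6], 0.05: [271.7, 193.7], 0.044: [271.8, 194.9], 0.038: [272.0, 196.9], 0.032: [272.1, 199.8]}
scene [232.7 323.8] 0.83
 orange px [(np.int64(229), np.int64(320)), (np.int64(229), np.int64(321)), (np.int64(230), np.int64(321)), (np.int64(230), np.int64(322)), (np.int64(230), np.int64(323)), (np.int64(231), np.int64(323)), (np.int64(228), np.int64(327)), (np.int64(225), np.int64(329)), (np.int64(222), np.int64(332))]
 pred {0.075: [231.9, 316.5], 0.06: [232.0, 320.6], 0.05: [231.6, 322.7], 0.044: [231.1, 323.8], 0.038: [230.6, 324.6], 0.032: [229.8, 325.3]}
```

View pics/lb2.png

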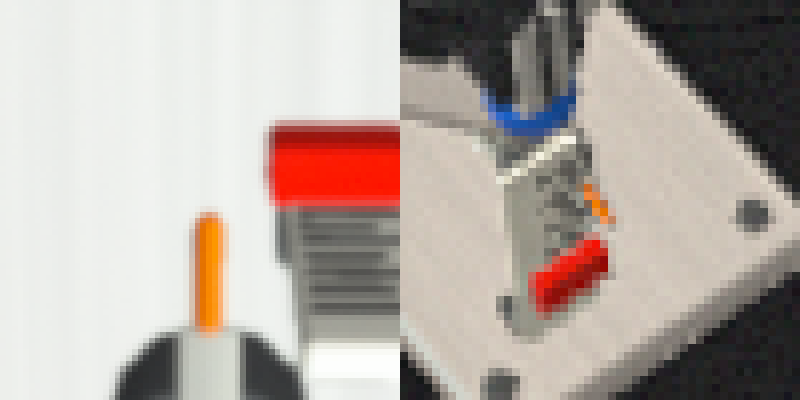

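The pointer tip (crop 210,215 in the wrist view, 608,222 in the scene view) stands beside the red band, within about a pixel of the prediction for the band's centre height. I'll finish the hold, then release smoothly.

>>> apply_moves([
  [0,0,0,0],
  [0,0,0,0],
  [0,0,0,0],
  [0,0,0,0],
  [0,0,0,0],
  [0,0,0,0],
  [0,0,-0.3,0],
  [0,0,-0.7,0],
  [0,0,-1.2,0],
  [0,0,-1.7,0],
])

```text
clock: 11.45
position: [0.5121, -0.4251, 0.0832]
tool_rot: [-3.141, 0.001, -0.453]
force: [-1.0, 1.2, 2.6]
grip_width: 0.0001
```

>>> apply_moves([
  [0,0,-0.5,0],
  [0,0,-1.0,0],
  [0,0,-1.5,0],
  [0,0,-2,0],
  [0,0,-2.7,0],
  [0,0,-3.4,0],
  [0,0,-4.1,0],
  [0,0,-4.8,0],
  [0,0,-5.2,0],
  [0,0,-5.2,0],
])

```text
clock: 12.28
position: [0.5129, -0.4256, 0.1365]
tool_rot: [3.141, -0.001, -0.453]
force: [0.5, -0.4, 0.6]
grip_width: -0.0001
```

```bash
python3 look.py blue lb3; python3 chk.py yellow; python3 chk.py blue|head -3
```

```text
[ 0.5129 -0.4256  0.1365] [ 0.48 -0.38  0.6 ] 12.2833
wrist [271.2 169.7] 0.87
 orange px [(np.int64(281), np.int64(166)), (np.int64(281), np.int64(167)), (np.int64(281), np.int64(168)), (np.int64(281), np.int64(170)), (np.int64(272), np.int64(172)), (np.int64(273), np.int64(172)), (np.int64(272), np.int64(173)), (np.int64(273), np.int64(173)), (np.int64(271), np.int64(174)), (np.int64(272), np.int64(174)), (np.int64(273), np.int64(174)), (np.int64(271), np.int64(175)), (np.int64(272), np.int64(175)), (np.int64(273), np.int64(175)), (np.int64(271), np.int64(176)), (np.int64(272), np.int64(176)), (np.int64(273), np.int64(176)), (np.int64(271), np.int64(177)), (np.int64(272), np.int64(177)), (np.int64(273), np.int64(177)), (np.int64(271), np.int64(178)), (np.int64(272), np.int64(178)), (np.int64(273), np.int64(178)), (np.int64(271), np.int64(179)), (np.int64(272), np.int64(179))]
 pred {0.075: [272.4, 172.9], 0.06: [272.6, 171.1], 0.05: [272.7, 172.1], 0.044: [272.8, 173.6], 0.038: [272.8, 175.6], 0.032: [272.9, 178.3]}
scene [234.3 314.6] 0.71
 orange px [(np.int64(230), np.int64(313)
[... 730 characters left out ...]
 0.5553, -0.1879,  0.083 ]))]
pos [ 0.5124 -0.4252  0.135 ] rpy [-3.142  0.    -0.453] F [ 0.45  0.59 -0.79] pad [(array([ 22.3, 292.3]), 0.6, array([ 0.5552, -0.1937,  0.083 ]))]
want pad [ 0.5544 -0.1991]
tool shift cm x,y [ -6.13 -22.17] turn -0.248
pos [ 0.5125 -0.4253  0.1351] rpy [-3.142  0.    -0.453] F [ 0.5  -0.43 -0.34] pad [(array([270.4, 233.2]), 0.58, array([ 0.5126, -0.4232,  0.083 ]))]
pos [ 0.5125 -0.4253  0.1352] rpy [-3.142  0.    -0.453] F [-0.28 -0.25 -0.54] pad [(array([272.3, 232.3]), 0.61, array([ 0.5126, -0.4246,  0.083 ]))]
pos [ 0.5125 -0.4253  0.1353] rpy [ 3.142  0.    -0.453] F [0.42 0.18 0.8 ] pad [(array([269., 234.]), 0.56, array([ 0.5125, -0.4222,  0.083 ]))]
```

Blue has sprung back to rest: the scene tip is at (233,316), as at the start. Now yellow.

>>> apply_moves([
  [-0.6,-2.2,0,-0.03],
  [-1.3,-4.7,0,-0.06],
  [-2.1,-7.5,0,-0.09],
  [-2.9,-10.5,0,-0.13],
  [-3.7,-13.5,0,-0.17],
  [-4.5,-16.5,0,-0.21],
  [-5.3,-19.5,0,-0.25],
  [-5.8,-21.2,0,-0.25],
  [-6.1,-22.2,0.5,-0.25],
  [-6.1,-22.2,1,-0.25],
])

```text
clock: 13.92
position: [0.5556, -0.1969, 0.1252]
tool_rot: [-3.141, -0.001, -0.201]
force: [-0.4, 0.2, -0.3]
grip_width: -0.0
```

```bash
python3 chk.py yellow; python3 chk.py yellow
```

```text
pos [ 0.5556 -0.1969  0.1252] rpy [-3.141e+00 -1.000e-03 -2.010e-01] F [-0.37  0.22 -0.3 ] pad [(array([273.2, 239.2]), 0.73, array([ 0.5544, -0.1967,  0.083 ]))]
pos [ 0.5542 -0.1999  0.1243] rpy [ 3.141e+00  1.000e-03 -2.040e-01] F [-0.68 -1.39 -0.35] pad [(array([265.7, 238.7]), 0.66, array([ 0.5544, -0.1954,  0.083 ]))]
pos [ 0.5544 -0.2007  0.125 ] rpy [ 3.141e+00  1.000e-03 -2.050e-01] F [-0.28 -0.27  0.16] pad [(array([265.9, 239.5]), 0.77, array([ 0.5538, -0.1961,  0.083 ]))]
want pad [ 0.5544 -0.1991]
tool shift cm x,y [-0.03 -0.16] turn -0.0
pos [ 0.5546 -0.2004  0.1252] rpy [ 3.141  0.    -0.205] F [0.24 0.1  0.49] pad [(array([267.8, 239.6]), 0.63, array([ 0.5536, -0.197 ,  0.083 ]))]
pos [ 0.5548 -0.1999  0.1254] rpy [ 3.141 -0.    -0.205] F [-0.41  0.51 -0.04] pad [(array([267.1, 239.3]), 0.84, array([ 0.5541, -0.1961,  0.083 ]))]
pos [ 0.5548 -0.1995  0.1254] rpy [ 3.142 -0.    -0.204] F [0.96 0.09 0.07] pad [(array([484.9, 238.5]), 0.59, array([ 0.5202, -0.3468,  0.083 ]))]
want pad [ 0.5544 -0.1991]
tool shift cm x,y [-0.05 -0.03] turn 0.001
```

Now down: z 0.125 → 0.092 → 0.0845 → about 0.073.

>>> apply_moves([
  [-0.05,-0.1,0.5,0],
  [-0.05,-0.15,1.0,0],
  [-0.05,-0.15,1.5,0],
  [-0.05,-0.15,2,0],
  [-0.05,-0.15,2.5,0],
  [-0.05,-0.15,2.9,0],
  [-0.05,-0.15,3.2,0],
  [-0.05,-0.15,3.3,0],
  [-0.05,-0.15,3.3,0],
  [-0.05,-0.15,3.3,0],
])

```text
clock: 15.35
position: [0.5548, -0.1975, 0.0924]
tool_rot: [-3.142, -0.0, -0.203]
force: [0.9, -0.1, 0.5]
grip_width: 0.0001
```

>>> apply_moves([
  [0,0,0.1,0],
  [0,0,0.2,0],
  [0,0,0.3,0],
  [0,0,0.4,0],
  [0,0,0.5,0],
  [0,0,0.6,0],
  [0,0,0.7,0],
  [0,0,0.8,0],
  [0,0,0.8,0],
  [0,0,0.8,0],
])

```text
clock: 16.18
position: [0.555, -0.1975, 0.0844]
tool_rot: [3.142, -0.001, -0.203]
force: [2.0, -0.5, 2.8]
grip_width: -0.0
```

>>> apply_moves([
  [0,0,0.15,0],
  [0,0,0.3,0],
  [0,0,0.45,0],
  [0,0,0.6,0],
  [0,0,0.75,0],
  [0,0,0.9,0],
  [0,0,1.0,0],
  [0,0,1.1,0],
  [0,0,1.1,0],
  [0,0,1.1,0],
])

```text
clock: 17.02
position: [0.5549, -0.1975, 0.0733]
tool_rot: [3.142, -0.0, -0.203]
force: [2.8, -1.9, 6.3]
grip_width: -0.0001
```

```bash
python3 look.py yellow ly1
```

```text
[ 0.5549 -0.1975  0.0733] [ 2.78 -1.9   6.28] 17.0167
wrist [272.8 192.1] 0.58
 orange px [(np.int64(286), np.int64(188)), (np.int64(274), np.int64(189)), (np.int64(275), np.int64(189)), (np.int64(276), np.int64(189)), (np.int64(274), np.int64(190)), (np.int64(275), np.int64(190)), (np.int64(276), np.int64(190)), (np.int64(274), np.int64(191)), (np.int64(275), np.int64(191)), (np.int64(276), np.int64(191)), (np.int64(277), np.int64(191)), (np.int64(274), np.int64(192)), (np.int64(275), np.int64(192)), (np.int64(276), np.int64(192)), (np.int64(277), np.int64(192)), (np.int64(273), np.int64(193)), (np.int64(274), np.int64(193)), (np.int64(275), np.int64(193)), (np.int64(276), np.int64(193)), (np.int64(277), np.int64(193)), (np.int64(273), np.int64(194)), (np.int64(274), np.int64(194)), (np.int64(275), np.int64(194)), (np.int64(276), np.int64(194)), (np.int64(277), np.int64(194))]
 pred {0.075: [276.2, 195.7], 0.06: [276.1, 191.1], 0.05: [276.0, 191.3], 0.044: [276.0, 192.5], 0.038: [275.9, 194.6], 0.032: [275.9, 197.5]}
scene [298.  248.3] 0.81
 orange px [(np.int64(283), np.int64(235)), (np.int64(285), np.int64(236)), (np.int64(289), np.int64(238)), (np.int64(290), np.int64(238)), (np.int64(289), np.int64(239)), (np.int64(286), np.int64(240)), (np.int64(287), np.int64(240)), (np.int64(288), np.int64(240)), (np.int64(289), np.int64(240)), (np.int64(297), np.int64(246)), (np.int64(298), np.int64(246)), (np.int64(298), np.int64(247)), (np.int64(299), np.int64(247)), (np.int64(293), np.int64(254))]
 pred {0.075: [300.1, 241.7], 0.06: [299.4, 246.1], 0.05: [298.4, 248.6], 0.044: [297.6, 250.0], 0.038: [296.5, 251.3], 0.032: [295.3, 252.5]}
```

>>> apply_moves([
  [0,0,0.1,0],
  [0,0,0.2,0],
  [0,0,0.3,0],
  [0,0,0.35,0],
  [0,0,0.35,0],
  [0,0,0.35,0],
  [0,0,0.35,0],
  [0,0,0.35,0],
  [0,0,0.35,0],
  [0,0,0.35,0],
])

```text
clock: 18.05
position: [0.5547, -0.1974, 0.0698]
tool_rot: [-3.142, 0.0, -0.203]
force: [2.1, -0.0, 7.5]
grip_width: 0.0003
```

```bash
python3 look.py yellow ly2
```

```text
[ 0.5547 -0.1974  0.0698] [ 2.1  -0.03  7.48] 18.05
wrist [275.4 194.2] 0.71
 orange px [(np.int64(274), np.int64(192)), (np.int64(275), np.int64(192)), (np.int64(276), np.int64(192)), (np.int64(274), np.int64(193)), (np.int64(275), np.int64(193)), (np.int64(276), np.int64(193)), (np.int64(277), np.int64(193)), (np.int64(274), np.int64(194)), (np.int64(275), np.int64(194)), (np.int64(276), np.int64(194)), (np.int64(277), np.int64(194)), (np.int64(273), np.int64(195)), (np.int64(274), np.int64(195)), (np.int64(275), np.int64(195)), (np.int64(276), np.int64(195)), (np.int64(277), np.int64(195)), (np.int64(273), np.int64(196)), (np.int64(274), np.int64(196)), (np.int64(275), np.int64(196)), (np.int64(276), np.int64(196)), (np.int64(277), np.int64(196)), (np.int64(289), np.int64(196)), (np.int64(273), np.int64(197)), (np.int64(274), np.int64(197)), (np.int64(275), np.int64(197))]
 pred {0.075: [276.2, 197.1], 0.06: [276.1, 192.1], 0.05: [276.1, 192.3], 0.044: [276.0, 193.5], 0.038: [276.0, 195.6], 0.032: [275.9, 198.5]}
scene [298.1 248.5] 0.93
 orange px [(np.int64(283), np.int64(236)), (np.int64(289), np.int64(240)), (np.int64(285), np.int64(241)), (np.int64(286), np.int64(241)), (np.int64(287), np.int64(241)), (np.int64(297), np.int64(248)), (np.int64(298), np.int64(248)), (np.int64(298), np.int64(249)), (np.int64(294), np.int64(253)), (np.int64(293), np.int64(254))]
 pred {0.075: [300.1, 241.7], 0.06: [299.4, 246.1], 0.05: [298.4, 248.6], 0.044: [297.6, 250.0], 0.038: [296.5, 251.3], 0.032: [295.3, 252.5]}
```

View pics/ly2.png

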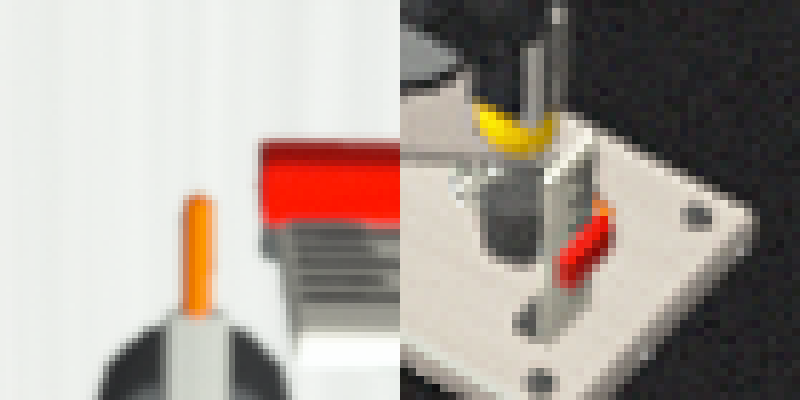

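The yellow pointer tip is beside the red band (wrist crop 197,195; scene crop 600,210, just touching the band's upper right end in projection). That fits the predicted centre height. I'll finish the hold, release, and go up.

>>> apply_moves([
  [0,0,0,0],
  [0,0,0,0],
  [0,0,0,0],
  [0,0,0,0],
  [0,0,0,0],
  [0,0,0,0],
  [0,0,-0.3,0],
  [0,0,-0.7,0],
  [0,0,-1.1,0],
  [0,0,-1.5,0],
])

```text
clock: 19.08
position: [0.554, -0.1973, 0.0848]
tool_rot: [-3.142, 0.002, -0.203]
force: [-1.1, -0.6, 1.7]
grip_width: 0.0001
```

>>> apply_moves([
  [0,0,-0.5,0],
  [0,0,-1.0,0],
  [0,0,-1.7,0],
  [0,0,-2.5,0],
  [0,0,-3.5,0],
  [0,0,-4.5,0],
  [0,0,-5.5,0],
  [0,0,-6.2,0],
  [0,0,-6.5,0],
  [0,0,-6.5,0],
])

```text
clock: 19.92
position: [0.5551, -0.1975, 0.1507]
tool_rot: [3.142, -0.001, -0.203]
force: [-0.9, -0.1, 0.2]
grip_width: -0.0002
```

```bash
python3 look.py yellow ly3; python3 - <<'E'
from h import *
f=cams.grab_frame("top"); save(f,"t9"); g=cams.grab_frame("scene"); save(g,"s9")
a=cv2.imread("pics/scene0.png"); b=cv2.imread("pics/s9.png")
cv2.imwrite("pics/ba.png",cv2.resize(np.hstack([a[140:380,140:360],b[140:380,140:360]]),(733,400)))
d=cv2.absdiff(cv2.GaussianBlur(a,(5,5),0),cv2.GaussianBlur(b,(5,5),0)).max(2)
for n,(l,t,w,h) in dict(blue=(180,265,80,90),rack=(300,295,45,55),bbot=(145,250,30,55),marker=(160,230,45,30)).items(): print(n,"diff px>40:",int((d[t:t+h,l:l+w]>40).sum()))
E
```

```text
[ 0.5551 -0.1975  0.1507] [-0.94 -0.14  0.25] 19.9167
wrist [275.  169.4] 0.88
 orange px [(np.int64(283), np.int64(165)), (np.int64(283), np.int64(166)), (np.int64(275), np.int64(167)), (np.int64(274), np.int64(168)), (np.int64(275), np.int64(168)), (np.int64(276), np.int64(168)), (np.int64(274), np.int64(169)), (np.int64(275), np.int64(169)), (np.int64(276), np.int64(169)), (np.int64(274), np.int64(170)), (np.int64(275), np.int64(170)), (np.int64(276), np.int64(170)), (np.int64(274), np.int64(171)), (np.int64(275), np.int64(171)), (np.int64(276), np.int64(171)), (np.int64(298), np.int64(171)), (np.int64(299), np.int64(171)), (np.int64(274), np.int64(172)), (np.int64(275), np.int64(172)), (np.int64(276), np.int64(172)), (np.int64(274), np.int64(173)), (np.int64(275), np.int64(173)), (np.int64(276), np.int64(173)), (np.int64(274), np.int64(174)), (np.int64(275), np.int64(174))]
 pred {0.075: [275.8, 168.7], 0.06: [275.8, 167.2], 0.05: [275.7, 168.4], 0.044: [275.7, 169.8], 0.038: [275.7, 171.9], 0.032: [275.7, 174.5]}
scene [297.7 240.9] 0.79
 orange px [(np.int64(291), np.int64(233)), (np.int64(290), np.int64(234)), (np.int64(289), np.int64(235)), (np.int64(290), np.int64(235)), (np.int64(298), np.int64(239)), (np.int64(299), np.int64(239)), (np.int64(300), np.int64(240)), (np.int64(294), np.int64(253))]
 pred {0.075: [300.1, 241.7], 0.06: [299.4, 246.1], 0.05: [298.4, 248.6], 0.044: [297.6, 250.0], 0.038: [296.5, 251.3], 0.032: [295.3, 252.5]}
blue diff px>40: 0
rack diff px>40: 0
bbot diff px>40: 0
marker diff px>40: 0
```

View pics/ba.png

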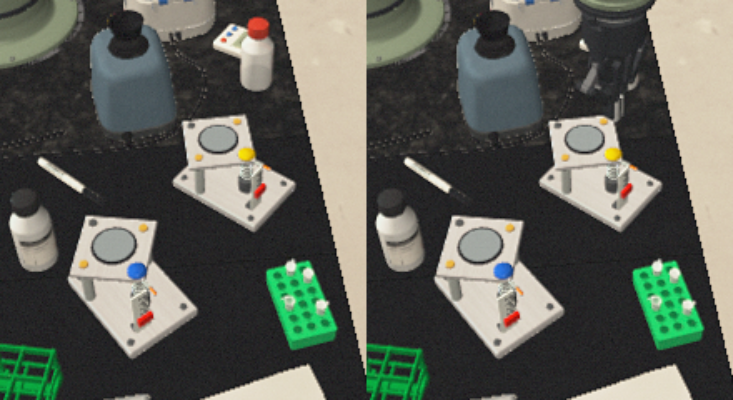

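The before and after views match: both plates are up at rest, the mounts and bystanders have not moved, and the gripper is clear above yellow. I'll hand in.

```bash
python3 -c "
from workcell import workorder
print(workorder.job_done())"
```

```text
the job is handed in; nothing more can be done
None
```

I pressed the blue pad first, then the yellow. Each was held beside its red band for about a second, then let spring back, and the job was handed in about 20 s into the 58 s limit.

| Mount | Band centre height | Pressed to (TCP z) | Pointer height from pad travel | Vertical force at hold |
|---|---|---|---|---|
| Blue | 38 mm | 66.2 mm | about 38 mm | about 9.4 N |
| Yellow | 44.5 mm | 69.8 mm | about 44.5 mm | about 7.5 N |

- **Pointer position:** while each pad was held, the wrist and scene cameras put the pointer tip within 1 to 2 pixels of where it should be at the band's centre. One pixel is about 2 to 3 mm in height, and the bands are ±6 mm.
- **Release:** after letting go, both pointers read at their rest positions.
- **Nothing disturbed:** the scene picture shows no change from the start around the blue mount, black bottle, marker and cooling rack. The yellow mount looks unchanged by eye. The arm hid the red bottle and timer in that last scene view, and I saved a top view but didn't view it. The gripper stayed shut and well clear of both.
- **What disagreed:**
  - The hold forces ran 1 to 2 N above what the spring figures predict.
  - One of the networks' early estimates of the yellow pad height was 13 mm too high. I went by the mount geometry and the contact force instead.

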